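# Pull the weighing samples from the carousel

### The arm

A 6-joint arm with a two-finger parallel gripper is mounted at the origin on a cart in front of the work surface, level with it; the furniture and walls round the work are solid. World frame = base frame: x ahead of the robot, y to its left, z up, the work surface at z = 0. Lengths are in m, angles in rad, forces in N, time in s.
With the tool pointing down it reaches from about 0.225 to 0.875 m from the base axis. Payload 3.4 kg.
Tool frame: the origin (TCP) lies on the centre line of the jaws, within the pads' length; the fingertips stand 17 mm ahead of it and the grasp point (between the pads) lies 2 mm behind it (nose_length is the distance from the TCP to the fingertips, in m); z points along the fingers, y is the line along which they close (so a half turn about z gives the same grasp; the last joint's range is limited). The gripper opens to 85 mm and grips with 20 to 120 N. Pads are 22 mm wide; open, the fingers measure 114 mm over their backs; the gripper's body (76 mm by 85 mm) begins 54 mm behind the grasp point. The pads swing forward as they close: fully open they stand 13 mm farther back than shut.
Start: joints at [-1.334, 0.276, 1.505, -0, 1.361, -0.121], TCP at [0.201, -0.539, 0.248] pointing down, gripper open.
Joint ranges: [-2.89, 2.89], [-0.75, 2.08], [0.22, 2.7], [-1.18, 4.32], [0.11, 2.71], [-2.7, 2.7]. Speed limits (rad/s): [2.57, 2.57, 3.14, 3.14, 3.14, 3.14].

### API

Orientations are given as a unit quaternion [w, x, y, z].
In Python, from rig import get_state, get_image, sign_off, find_in, place_of, nose_length gives the robot as it stands.
- The arm moves only by the tool apply_moves, never from a script. Its argument "deltas" is one flat list of numbers, 5 for each row, row after row: the finger opening in mm, from 0 to 85.4, then the shift along the tool's x, y, z in mm, then the turn about the tool's z in degrees. A call has 1 to 12 rows; each row is the pose to reach, as a shift and turn from the pose commanded when the call began, along the tool's axes at that moment; what a row does not reach only later rows make up. A row lasts 1/12 s, in which the tool goes at most 41.7 mm and 7.16 degrees, less where a joint would pass 70% of its speed; a pose out of reach is approached as far as the arm can. A call with a gripper value outside its range is refused whole. The fingers move at their own pace and stop on an object; "squeeze" is the grip in N (left out, the last holds). Time passes only in rows, so rows that repeat a pose let the fingers close. It gives the time, the measured TCP pose, the force, the opening and the grip force at its end, in the units of the state.
- get_state(): the state, without advancing time (a new reading comes with each control period).
- get_image(name): name is "side" or "top" or "wrist"; returns a dict with "frame" (400x640x3 uint8, red, green, blue), "K" (3x3 intrinsics, pixels), "position" and "orientation" of the camera in the world. Camera axes: x right, y down, z forward; pixel columns grow to the right and rows downward; lengths in m; the calibration is good to about 2 mm. A picture is of the moment at which its call begins. There is no depth.
- sign_off(): hands the job in; it is judged then, once.
Trained networks look in a picture, given as the dict that the camera call returned (one of the last four; its "shot" number tells which), for a name from the list of things; names that differ only in an ending like _2 or _b are one class to them, and where a whole thing is asked for, a point or a joint stands for the part that bears it (a point fixed in the world has none). Each returns a list of dicts, best first, with "score" (0 to 1); they miss things now and then, are a little off and sometimes report something else, mostly with a low value. They report only what shows in the picture. A call takes as long as a camera call.
- find_in(query, picture): "point" ([column, row] in pixels, amid what is visible of it).
- place_of(query, picture): "point" ([column, row] in pixels: a listed point, or the origin of a listed thing).
The state is a dict: "clock": time; "qpos": joint angles; "qd": joint speeds; "effort": joint torques, N m; "position": TCP position; "ee_rot": TCP orientation; "contact_force": force on the tool from outside, world axes, zero at the start; "moment": the same for the moment, N m; "width": finger opening in m; "gripper_force": force on a finger pad.
Only numpy, scipy, OpenCV 4.12 (cv2) and the standard library are available. Lean on these libraries where they do the work, as an engineer would, in place of code of your own. Each camera call takes 0.05 s, during which the arm holds its last target. There are 200 camera calls.

### The job

Get the sample bottles out of the carousel for weighing. First clear every stray cap off the steel tray into the grey plastic bin at the left; then turn the carousel's wheel by its T handle to bring each bottle to the opening in the clear hood, lift it out and stand it upright on the floor of the tray, leaving the stack of paper cups in its bay. When all bottles stand in the tray, turn the wheel so that its shutter squarely closes the opening; do not disturb the other things on the table.

Things in the scene. Friction and masses are not known exactly. Their poses are not given: they have to be found in the camera images.
- carousel: round sample carousel, fixed: grey base 268 mm in diameter, clear hood with its top 146 mm above the table. Origin: centre of its underside, on the wheel's axis. The hood's one opening looks along -x of this frame, roughly to the robot; the hood covers all other bays, so a bottle can be lifted out (straight up) only with its bay at the opening
- opening (a point): middle of the hood's opening, fixed, 80 mm from the axis along -x of the carousel, 130 mm above the table. The opening in the hood's top is a sector 52 degrees to either side, from 24 mm off the axis to the rim; in the side wall 39 degrees to either side
- wheel: the carousel's wheel; origin on its vertical axis at table height, z up. Turns without stops, friction 0.06 N m, stays where left. Five places 72 degrees apart, 80 mm from the axis: the shutter at the wheel's -x and four bays; a thing in a bay turns with it. Bay floors 22 mm above the table; between them 10 mm thick dividers up to 62 mm; a rim wall 20 mm high round the edge
- handle (a point): on the wheel's axis 172 mm above the table, inside the bar of the black T handle that turns the wheel: the height to grip. The bar is 52 mm long (along the wheel's x), 13 mm thick (along the wheel's y: grip across this), from 150 to 184 mm above the table
- shutter (a point): point on the wheel in the middle of the shutter (a curved grey panel with a flap on top, in place of a fifth bay), 80 mm from the axis, 130 mm up. The opening is closed when this point stands at point opening
- tray: shallow stainless steel tray, fixed, 105 mm (its x) by 250 mm (its y), floor 3 mm thick, rim 11 mm high and 3 mm thick; in front of the carousel. Origin: centre of its underside, z up
- bin: open grey plastic reject bin, fixed, standing on the rotary table at the left behind a row of bottles (108 mm high); 190 mm long (its x), 100 mm wide (its y), 85 mm high, walls and floor 4 mm thick, a 6 mm rim all round the top outside. Origin: centre of its underside, z up
- cup_stack: stack of pleated white paper cups, 67 mm in diameter, 97 mm high, in one of the bays; to be left there. Origin: centre of its underside
- sample_a: amber round bottle with a gold screw cap (does not come off), 66 mm in diameter, 108 mm high, cap 64 mm in diameter over the topmost 27 mm; 0.1 to 0.2 kg; in one of the bays at the start (may be absent). Origin: centre of its underside, z up
- sample_b: amber round bottle with a gold screw cap (does not come off), 66 mm in diameter, 108 mm high, cap 64 mm in diameter over the topmost 27 mm; 0.1 to 0.2 kg; in one of the bays at the start (may be absent). Origin: centre of its underside, z up
- sample_c: amber round bottle with a gold screw cap (does not come off), 66 mm in diameter, 108 mm high, cap 64 mm in diameter over the topmost 27 mm; 0.1 to 0.2 kg; in one of the bays at the start (may be absent). Origin: centre of its underside, z up
- stray_1: stray gold screw cap, 65 mm in diameter, 31 mm high, 20 g, lying in the tray at the start (may be absent). Origin: centre of its underside, z up
- stray_2: stray gold screw cap, 65 mm in diameter, 31 mm high, 20 g, lying in the tray at the start (may be absent). Origin: centre of its underside, z up
- stray_3: stray gold screw cap, 65 mm in diameter, 31 mm high, 20 g, lying in the tray at the start (may be absent). Origin: centre of its underside, z up
- spray: spray bottle, 169 mm high, at the right of the tray; bystander, leave alone. Origin: centre of its underside
- carton: closed gold carton 68x68x118 mm standing left of the carousel; bystander, leave alone. Origin: centre of its underside
- lot_stamp: hand stamp with a turned wooden handle, 70 mm high, at the left; bystander, leave alone. Origin: centre of its underside
- tally: round hand tally counter, 34 mm high, right of the carousel; bystander, leave alone. Origin: centre of its underside

How it is judged:
By the outcome, as a careful person would: the job done as asked, in the order asked, and still so for the second after the job is handed in, with the robot touching nothing.
Of sample_a, sample_b, sample_c only 2 to 3 are there at a start; the rules pass over those that are not, and their reading is None.
Of stray_1, stray_2, stray_3 only 2 to 3 are there at a start; the rules pass over those that are not, and their reading is None.
At some moment in a run one of stray_1, stray_2, stray_3 may be knocked a few centimetres aside while the robot is not near it.
It also fails if it takes over 210 s, if anything falls off the work surface, if the arm or the gripper's body presses on something with over 40 N, if the wrist force passes 120 N, or if a joint passes its speed limit or range.

## Working session

There is one attempt and no reset: what is moved stays moved. The work goes in short steps, Python scripts to look and compute and a tool call to move; the robot and the scene stay as the last step left them, time stands still between calls to the robot, and variables do not carry over. Pictures are saved under pics/ and viewed, at most 14 in all, crops included, and the job is handed in when it is done.

Besides the shell and the picture viewer there is one more tool, called after "Call:" by a JSON object that holds its "fn" and its "kwargs". apply_moves: Moves the arm, as the interface text tells. Its arguments: {"type":"object","properties":{"deltas":{"type":"array"},"squeeze":{"type":"number"}},"required":["deltas"]}

```bash
mkdir -p pics; ls
cat > h.py <<'E'
import numpy as np, cv2
from rig import *
from scipy.spatial.transform import Rotation as R
def rot(q): return R.from_quat([q[1],q[2],q[3],q[0]]).as_matrix()
def ray(p,px):
    d=np.linalg.inv(p["K"])@[px[0],px[1],1]; return np.array(p["position"]),rot(p["orientation"])@d
def at_z(p,px,z):
    o,d=ray(p,px); return (o+d*(z-o[2])/d[2]).round(4)
def proj(p,X):
    c=rot(p["orientation"]).T@(np.array(X)-p["position"]); u=p["K"]@c; return u[:2]/u[2]
def save(p,n,crop=None,s=1):
    f=p["frame"][:,:,::-1]
    if crop: f=f[crop[1]:crop[3],crop[0]:crop[2]]
    cv2.imwrite(f"pics/{n}.png",cv2.resize(f,None,fx=s,fy=s,interpolation=cv2.INTER_CUBIC))
def tool(target):
    "world shift -> tool axes shift in mm"
    s=get_state(); return (rot(s["ee_rot"]).T@(np.array(target)-s["position"])*1000).round(1)
E
cat > a.py <<'E'
from h import *
s=get_state(); print({k:np.round(v,3) for k,v in s.items()}, nose_length)
for n in ["top","side"]:
    p=get_image(n); save(p,n+"0"); print(n,np.round(p["position"],3),rot(p["orientation"])[:,2].round(2))
    for q in ["stray_1","sample_a","cup_stack","handle","shutter","carousel","tray","bin","spray","carton","lot_stamp","tally"]:
        z={"handle":.172,"shutter":.13}.get(q,0.003 if q=="stray_1" else .022 if q in("sample_a","cup_stack") else 0)
        for r in place_of(q,p):
            if r["score"]>.3: print(q,round(r["score"],2),np.round(r["point"]),at_z(p,r["point"],z))
E
python3 a.py
```

```text
pics
{'clock': np.float64(0.0), 'qpos': array([-1.334,  0.277,  1.506, -0.   ,  1.361, -0.121]), 'qd': array([-0.002, -0.002,  0.   ,  0.   ,  0.   ,  0.   ]), 'effort': array([-0.0000e+00, -4.1677e+01, -2.4581e+01, -0.0000e+00,  1.1000e-02,
       -0.0000e+00]), 'position': array([ 0.201, -0.538,  0.247]), 'ee_rot': array([-0.001,  0.984,  0.178, -0.   ]), 'contact_force': array([-0.687,  0.65 , -0.042]), 'moment': array([ 0.012,  0.024, -0.005]), 'gripper_force': np.float64(0.0), 'width': np.float64(0.085)} 0.017
top [ 0.445 -0.056  1.133] [ 0.14 -0.01 -0.99]
stray_1 0.89 [330. 255.] [ 0.4492 -0.0995  0.003 ]
stray_1 0.64 [361. 251.] [ 0.4567 -0.1844  0.003 ]
stray_1 0.59 [303. 254.] [ 0.4515 -0.0267  0.003 ]
sample_a 0.92 [330. 201.] [ 0.594  -0.1047  0.022 ]
cup_stack 0.69 [303. 187.] [ 0.6341 -0.0325  0.022 ]
handle 0.88 [332. 165.] [ 0.6593 -0.1053  0.172 ]
shutter 0.84 [360. 178.] [ 0.6334 -0.1743  0.13  ]
shutter 0.58 [301. 182.] [ 0.6279 -0.0289  0.13  ]
carousel 0.83 [329. 178.] [ 0.6607 -0.1044  0.    ]
tray 0.66 [329. 252.] [ 0.4557 -0.0979  0.    ]
bin 0.85 [196. 191.] [
[... 163 characters left out ...]
   ]
tally 0.72 [393. 219.] [ 0.5423 -0.2768  0.    ]
side [-0.139  0.089  0.687] [ 0.78 -0.18 -0.6 ]
stray_1 0.71 [372. 269.] [ 0.4428 -0.1713  0.003 ]
stray_1 0.68 [304. 281.] [ 0.4467 -0.0045  0.003 ]
sample_a 0.4 [299. 201.] [ 0.7292 -0.0499  0.022 ]
cup_stack 0.93 [297. 218.] [ 0.6533 -0.0279  0.022 ]
cup_stack 0.74 [378. 269.] [ 0.423  -0.1753  0.022 ]
handle 0.78 [317. 164.] [ 0.6753 -0.0943  0.172 ]
shutter 0.62 [397. 238.] [ 0.4056 -0.204   0.13  ]
bin 0.92 [186. 250.] [0.6275 0.2688 0.    ]
spray 0.66 [445. 234.] [ 0.5126 -0.4006  0.    ]
carton 0.59 [258. 260.] [0.5458 0.0922 0.    ]
carton 0.47 [320. 216.] [ 0.6722 -0.0973  0.    ]
tally 0.65 [396. 241.] [ 0.5217 -0.264   0.    ]
```

Run:
```python
import cv2
a=cv2.imread("pics/top0.png")[120:300,150:470]; cv2.imwrite("pics/t1.png",cv2.resize(a,None,fx=2.5,fy=2.5,interpolation=2))
a=cv2.imread("pics/side0.png")[120:340,150:470]; cv2.imwrite("pics/s1.png",cv2.resize(a,None,fx=2.5,fy=2.5,interpolation=2))
```

```text
(no output)
```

View pics/t1.png

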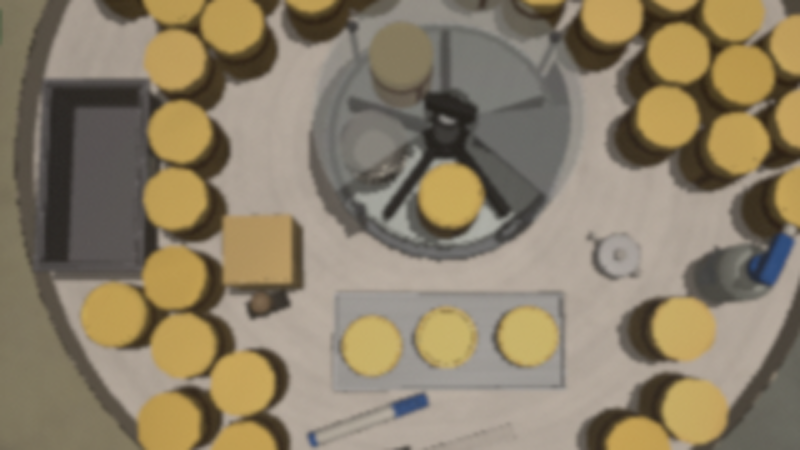

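View pics/s1.png

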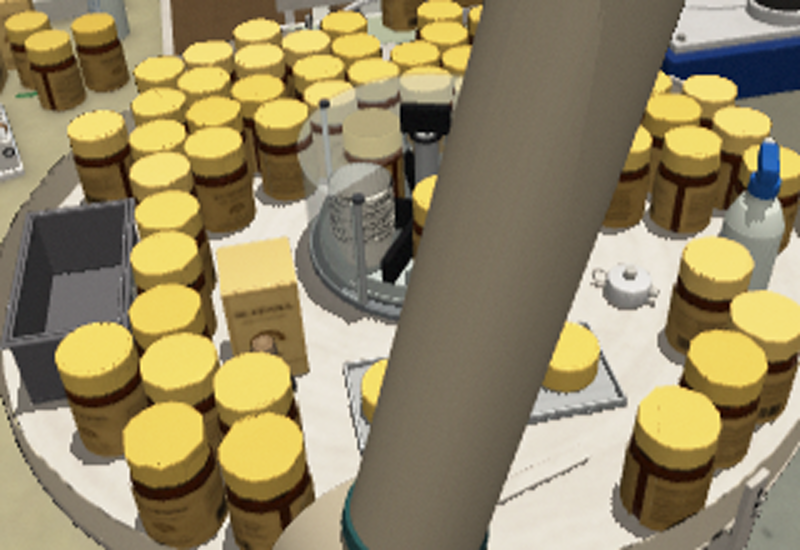

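The tray holds three loose caps, left to right at about (372,345), (446,337) and (528,336) in the top crop. In the carousel, one bottle is already at the opening (450,197) and another is at the back left (400,60). The cups are at the left and the shutter is at front right.

Call:
{"fn": "apply_moves", "kwargs": {"deltas": [85,365,-291,0,-69.5,85,365,-291,0,-69.5,85,365,-291,0,-69.5,85,365,-291,0,-69.5,85,365,-291,0,-69.5,85,365,-291,0,-69.5,85,365,-291,0,-69.5,85,365,-291,0,-69.5,85,365,-291,0,-69.5,85,365,-291,0,-69.5,85,365,-291,0,-69.5,85,365,-291,0,-69.5]}}

```text
clock: 2.3
position: [0.4436, -0.1331, 0.2486]
ee_rot: [-0.0, 0.705, 0.709, 0.002]
contact_force: [-0.1, -0.0, 0.1]
width: 0.0853
gripper_force: 0.0
```

```bash
cat > b.py <<'E'
from h import *
import sys
def look(qs,n=None):
    s=get_state(); M=rot(s["ee_rot"]); print("t",round(float(s["clock"]),2),"tcp",np.round(s["position"],4),"yaw",round(np.degrees(np.arctan2(M[1,0],M[0,0])),1),"j6",round(np.degrees(s["qpos"][5]),1),"w",np.round(s["width"],3),"tilt",M[:,2].round(3))
    for c in ["wrist","side","top"]:
        p=get_image(c)
        if n: save(p,n+"_"+c)
        for q,z in qs:
            for r in place_of(q,p):
                if r["score"]>.3:
                    X=at_z(p,r["point"],z); print(c,q,round(r["score"],2),np.round(r["point"]),X[:2],"tool",tool([*X[:2],s["position"][2]]))
if __name__=="__main__":
    a=sys.argv[2:]; look([(x.split("=")[0],float(x.split("=")[1])) for x in a], sys.argv[1] if sys.argv[1]!="-" else None)
E
python3 b.py w1 stray_1=0.003 sample_a=.022 handle=.172 shutter=.13 carousel=0 tray=0
```

```text
t 2.3 tcp [ 0.4436 -0.1331  0.2486] yaw 90.3 j6 -25.8 w 0.085 tilt [ 0.003  0.003 -1.   ]
wrist stray_1 0.85 [332. 127.] [ 0.4503 -0.0928] tool [43.7  8.5 -0.2]
wrist stray_1 0.65 [328. 203.] [ 0.4459 -0.1789] tool [-42.3   3.7  -0.2]
wrist stray_1 0.4 [534.  55.] [ 0.651  -0.0206] tool [ 1.150e+02  2.095e+02 -2.000e-01]
wrist sample_a 0.76 [618.  89.] [ 0.7291 -0.053 ] tool [ 84.3 288.   -0.6]
wrist sample_a 0.75 [469. 137.] [ 0.5894 -0.1003] tool [ 37.4 148.1  -0.4]
side stray_1 0.96 [304. 282.] [ 0.4448 -0.0045] tool [135.    3.7  -0.4]
side stray_1 0.66 [374. 269.] [ 0.4414 -0.1741] tool [-34.6   0.7  -0.3]
side stray_1 0.64 [340. 271.] [ 0.456 -0.095] tool [44.6 15.1 -0.3]
side sample_a 0.86 [330. 228.] [ 0.5895 -0.1059] tool [ 33.9 148.6  -0.4]
side sample_a 0.61 [298. 201.] [ 0.7303 -0.0457] tool [ 94.4 289.2  -0.4]
side handle 0.81 [318. 165.] [ 0.6695 -0.0951] tool [ 44.6 228.5  -0.3]
side shutter 0.94 [354. 181.] [ 0.6331 -0.1814] tool [-42.1 192.1  -0.3]
side carousel 0.58 [326. 231.] [ 0.6064 -0.0997] tool [ 39.3 165.2  -0.3]
side tray 0.7 [341. 274.] [ 0.4485 -0.0946] tool [44.1  7.3 -0.3]
top stray_1 0.92 [301. 255.] [ 0.4501 -0.021 ] tool [117.4   8.8  -0.3]
top stray_1 0.59 [330. 253.] [ 0.4538 -0.0988] tool [39.6 12.5 -0.3]
top sample_a 0.75 [329. 202.] [ 0.59   -0.1018] tool [ 36.6 148.7  -0.3]
top handle 0.76 [329. 165.] [ 0.6604 -0.0981] tool [ 40.2 219.1  -0.3]
top shutter 0.71 [361. 177.] [ 0.6366 -0.1776] tool [-39.4 195.2  -0.3]
top carousel 0.64 [326. 176.] [ 0.6669 -0.096 ] tool [ 42.1 225.6  -0.3]
top tray 0.84 [330. 250.] [ 0.4621 -0.1011] tool [37.1 20.7 -0.3]
```

View pics/w1_wrist.png

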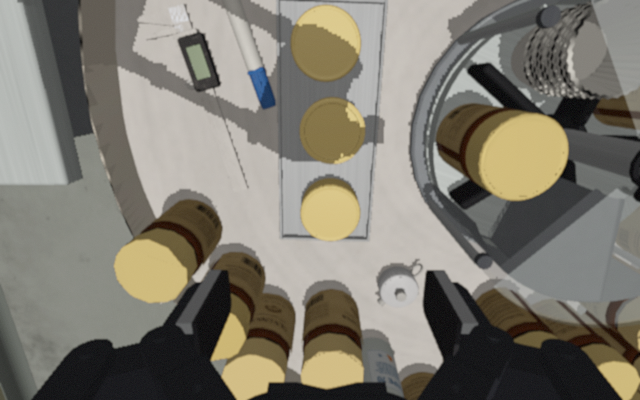

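The wrist picture shows the three tray caps at about (326,43), (333,130) and (330,210), and the bottle at the opening with its cap at (523,155).

```bash
cat >> h.py <<'E'
from scipy.optimize import minimize
def fit(p,x0,r=.0325,z=(.003,.034)):
    "refine xy of a yellow cylinder by silhouette overlap"
    hsv=cv2.cvtColor(p["frame"],cv2.COLOR_RGB2HSV)
    m=((hsv[...,0]>17)&(hsv[...,0]<32)&(hsv[...,1]>95)&(hsv[...,2]>70)).astype(np.uint8)
    S=8; t=np.linspace(0,2*np.pi,40)
    c=proj(p,[*x0,np.mean(z)]); w=90; u0,v0=int(c[0])-w,int(c[1])-w
    M=cv2.warpAffine(m,np.float32([[4,0,-4*u0],[0,4,-4*v0]]),(8*w,8*w),flags=cv2.INTER_NEAREST)
    def hull(xy):
        P=np.array([proj(p,[xy[0]+r*np.cos(a),xy[1]+r*np.sin(a),h]) for h in z for a in t])
        return cv2.convexHull(((P-[u0,v0]+.0)*4).astype(np.float32)).astype(np.int32)
    def cost(xy):
        H=hull(xy); A=np.zeros_like(M); cv2.fillConvexPoly(A,H,1)
        B=cv2.dilate(A,np.ones((25,25))) # nearby ring penalises
        return -( (M[A>0].mean()) - (M[(B>0)&(A==0)].mean()) )
    o=minimize(cost,x0,method="Nelder-Mead",options=dict(initial_simplex=np.array([x0,np.add(x0,[.01,0]),np.add(x0,[0,.01])]),xatol=2e-4,fatol=1e-4))
    return o.x.round(4),round(-o.fun,3)
E
python3 - <<'E'
from h import *
for c in ["wrist","top","side"]:
    p=get_image(c)
    for x0 in [(.45,-.02),(.452,-.096),(.446,-.178)]: print(c,*fit(p,x0))
    print(c,"bottle",*fit(p,(.587,-.102),.032,(.103,.130)))
E
```

```text
wrist [ 0.4374 -0.0263] 0.525
wrist [ 0.4492 -0.0942] 0.863
wrist [ 0.4478 -0.1812] 0.458
wrist bottle [ 0.5863 -0.0999] 0.931
top [ 0.4427 -0.015 ] 0.902
top [ 0.4505 -0.0891] 0.364
top [ 0.446 -0.178] 0.0
top bottle [ 0.5875 -0.1003] 0.898
side [ 0.4431 -0.014 ] 0.94
side [ 0.4494 -0.0929] 0.931
side [ 0.448  -0.1794] 0.93
side bottle [ 0.5872 -0.0987] 0.931
```

Call:
{"fn": "apply_moves", "kwargs": {"deltas": [82,39.5,6,60,0,82,39.5,6,100,0,82,39.5,6,150,0,82,39.5,6,190,0,82,39.5,6,218,0,82,39.5,6,218,0,82,39.5,6,218,0,60,39.5,6,218,0,60,39.5,6,218,0,60,39.5,6,218,0,60,39.5,6,218,0,60,39.5,6,218,0], "squeeze": 25}}

```text
clock: 4.5
position: [0.4483, -0.0992, 0.0316]
ee_rot: [0.002, 0.707, 0.707, 0.001]
contact_force: [0.2, -1.3, -0.4]
width: 0.0625
gripper_force: 27.4
```

Call:
{"fn": "apply_moves", "kwargs": {"deltas": [60,0,0,-40,0,60,0,0,-80,0,60,0,0,-120,0,60,0,0,-160,0,60,0,0,-160,0]}}

```text
clock: 4.92
position: [0.4521, -0.1005, 0.1987]
ee_rot: [0.008, 0.707, 0.707, 0.004]
contact_force: [0.7, 0.3, 0.5]
width: 0.0631
gripper_force: 28.1
```

```bash
python3 b.py w2 bin=0
python3 - <<'E'
from h import *
for c in ["wrist","top","side"]:
    p=get_image(c)
    for x0 in [(.443,-.0145),(.448,-.1795)]: print(c,*fit(p,x0))
E
```

```text
t 4.92 tcp [ 0.4521 -0.1005  0.1987] yaw 90.0 j6 -21.2 w 0.063 tilt [ 0.016 -0.006 -1.   ]
top bin 0.78 [194. 194.] [0.6269 0.2713] tool [369.6 180.7  -9.9]
wrist [ 0.4423 -0.0156] 0.936
wrist [ 0.448  -0.1795] 0.0
top [ 0.4468 -0.0105] 0.355
top [ 0.448  -0.1795] 0.0
side [ 0.4431 -0.014 ] 0.936
side [ 0.4486 -0.1796] 0.929
```

View pics/w2_wrist.png

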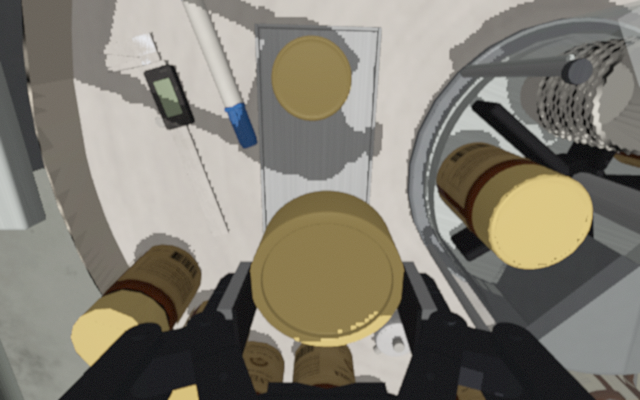

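The cap is held squarely between the pads at (330,270), and the neighbouring cap stays at (312,77). I'm taking it to the bin.

Call:
{"fn": "apply_moves", "kwargs": {"deltas": [60,368,155,0,0,60,368,155,0,0,60,368,155,0,0,60,368,155,0,0,60,368,155,0,0,60,368,155,0,0,60,368,155,0,0,60,368,155,0,0,60,368,155,0,0,60,368,155,0,0,60,368,155,0,0,60,368,155,0,0]}}

```text
clock: 6.37
position: [0.6021, 0.2705, 0.1885]
ee_rot: [-0.0, 0.706, 0.708, -0.001]
contact_force: [0.0, -1.4, -0.6]
width: 0.0625
gripper_force: 28.1
```

```bash
python3 b.py w3 bin=0
```

```text
t 6.37 tcp [0.6021 0.2705 0.1885] yaw 90.1 j6 18.0 w 0.063 tilt [-0.002 -0.001 -1.   ]
wrist bin 0.58 [357. 184.] [0.6303 0.2635] tool [-5.  28.7  0.7]
side bin 0.7 [189. 253.] [0.6164 0.2605] tool [-7.4 14.6  1.5]
top bin 0.68 [196. 194.] [0.6279 0.2654] tool [-2.5 25.8  2. ]
top bin 0.59 [303. 256.] [ 0.4485 -0.0274] tool [-295.6 -153.2    2.1]
```

View pics/w3_wrist.png

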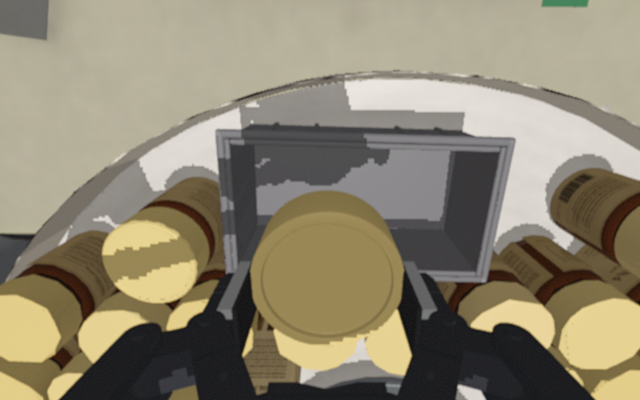

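Run:
```python
from h import *
p=get_image("wrist")
for px in [(217,130),(515,139),(488,281),(226,275)]: print(at_z(p,px,.085))
```

```text
[0.529  0.3225 0.085 ]
[0.7285 0.3163 0.085 ]
[0.7273 0.2064 0.085 ]
[0.5242 0.212  0.085 ]
```

The bin is fully in view, with rim corners at (217,130), (515,139) and (488,281), so its centre is about (0.627, 0.264). I'm lowering the cap and releasing it.

Call:
{"fn": "apply_moves", "kwargs": {"deltas": [60,-5,4,30,0,60,-5,4,60,0,60,-5,4,90,0,60,-5,4,115,0,60,-5,4,115,0,78,-5,4,115,0,78,-5,4,115,0,78,-5,4,115,0,78,-5,4,80,0,78,-5,4,40,0,78,-5,4,0,0,78,-5,4,0,0]}}

```text
clock: 7.72
position: [0.6116, 0.2661, 0.2022]
ee_rot: [0.005, 0.707, 0.707, 0.009]
contact_force: [1.7, 0.3, 1.2]
width: 0.0779
gripper_force: 0.0
```

```bash
cat > c.py <<'E'
from h import *
s=get_state(); print(round(float(s["clock"]),1),np.round(s["position"],4),"f",np.round(s["contact_force"],1))
for c in ["top","side","wrist"]:
    p=get_image(c); L=[]
    for r in place_of("stray_1",p):
        x0=at_z(p,r["point"],.003)[:2]
        if r["score"]>.25 and x0[0]<.54 and abs(x0[1]+.1)<.16: print(c,x0,*fit(p,x0),round(r["score"],2))
E
python3 c.py
```

```text
7.7 [0.6116 0.2661 0.2022] f [1.7 0.3 1.2]
top [ 0.4469 -0.0182] [ 0.4435 -0.0148] 0.892 0.86
top [ 0.4538 -0.1739] [ 0.4486 -0.1802] 0.892 0.59
side [ 0.441  -0.1844] [ 0.4482 -0.1794] 0.933 0.9
side [ 0.4448 -0.0069] [ 0.4433 -0.0142] 0.934 0.64
```

Call:
{"fn": "apply_moves", "kwargs": {"deltas": [80,-278,-165,0,0,80,-278,-165,0,0,80,-278,-165,0,0,80,-278,-165,0,0,80,-278,-165,0,0,80,-278,-165,0,0,80,-278,-165,0,0,80,-278,-165,0,0,80,-278,-165,0,0,80,-278,-165,40,0,80,-278,-165,80,0,80,-278,-165,80,0]}}

```text
clock: 9.02
position: [0.4356, -0.0126, 0.1044]
ee_rot: [-0.006, 0.707, 0.707, -0.004]
contact_force: [-1.4, -0.3, -0.6]
width: 0.0798
gripper_force: 0.0
```

```bash
python3 c.py
```

```text
9.0 [ 0.4356 -0.0126  0.1044] f [-1.4 -0.3 -0.6]
top [ 0.4523 -0.1793] [ 0.448  -0.1808] 0.89 0.94
side [ 0.4413 -0.1792] [ 0.4474 -0.1792] 0.93 0.97
side [ 0.4473 -0.0106] [ 0.4433 -0.0141] 0.885 0.65
wrist [ 0.4453 -0.1778] [ 0.4479 -0.1813] 0.291 0.9
wrist [ 0.4414 -0.0152] [ 0.4427 -0.0142] 0.921 0.66
```

Call:
{"fn": "apply_moves", "kwargs": {"deltas": [80,0,0,0,0,80,0,0,30,0,80,0,0,60,0,80,0,0,79,0,80,0,0,79,0,60,0,0,79,0,60,0,0,79,0,60,0,0,79,0,60,0,0,79,0,60,0,0,30,0,60,0,0,-30,0,60,0,0,-80,0]}}

```text
clock: 10.32
position: [0.441, -0.0136, 0.1583]
ee_rot: [-0.0, 0.707, 0.707, -0.0]
contact_force: [1.0, -0.4, 0.1]
width: 0.0626
gripper_force: 28.1
```

Call:
{"fn": "apply_moves", "kwargs": {"deltas": [60,278,215,0,0,60,278,215,0,0,60,278,215,0,0,60,278,215,0,0,60,278,215,0,0,60,278,215,0,0,60,278,215,0,0,60,278,215,0,0,60,278,215,0,0,60,278,215,0,0,60,278,215,0,0,60,278,215,0,0]}}

```text
clock: 11.32
position: [0.6556, 0.2636, 0.1566]
ee_rot: [0.0, 0.707, 0.707, -0.001]
contact_force: [-0.7, -0.5, -1.0]
width: 0.0628
gripper_force: 28.1
```

Call:
{"fn": "apply_moves", "kwargs": {"deltas": [60,0,0,30,0,60,0,0,60,0,60,0,0,90,0,60,0,0,107,0,60,0,0,107,0,73,0,0,107,0,73,0,0,107,0,73,0,0,107,0,73,0,0,70,0,73,0,0,30,0,73,0,0,0,0,73,0,0,0,0]}}

```text
clock: 12.32
position: [0.6597, 0.2649, 0.1642]
ee_rot: [0.003, 0.707, 0.707, 0.006]
contact_force: [0.3, 1.2, 0.5]
width: 0.073
gripper_force: 0.0
```

```bash
python3 c.py;python3 b.py w4 bin=0
```

```text
12.3 [0.6597 0.2649 0.1642] f [0.3 1.2 0.5]
top [ 0.457  -0.1855] [ 0.4479 -0.1809] 0.888 0.81
side [ 0.4445 -0.1885] [ 0.4482 -0.1791] 0.933 0.57
t 12.62 tcp [0.655  0.2637 0.154 ] yaw 90.0 j6 16.3 w 0.073 tilt [-0.004 -0.001 -1.   ]
side bin 0.73 [188. 255.] [0.6105 0.2633] tool [ -0.8 -45.4   1.1]
top bin 0.96 [193. 191.] [0.6363 0.2752] tool [ 10.9 -19.9   1.6]
top bin 0.55 [256. 226.] [0.5331 0.1   ] tool [-164.3 -123.1    1.8]
```

View pics/w4_wrist.png

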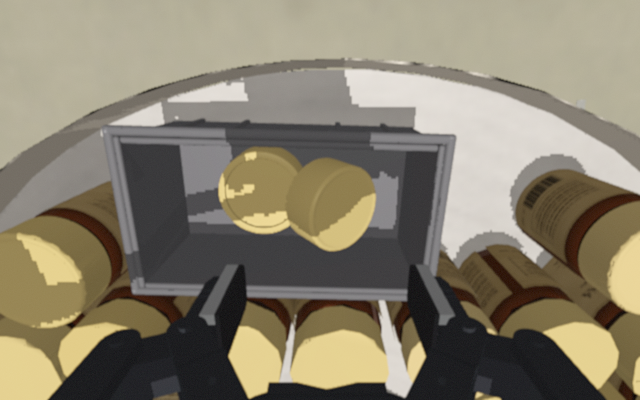

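The bin holds both caps, at (262,190) and (330,205), lying inside it. The last cap is at (0.448, -0.180).

Call:
{"fn": "apply_moves", "kwargs": {"deltas": [80,-40,-40,-30,0,80,-444,-207,-30,0,80,-444,-207,-30,0,80,-444,-207,-30,0,80,-444,-207,-30,0,80,-444,-207,-30,0,80,-444,-207,-30,0,80,-444,-207,-30,0,80,-444,-207,-30,0,80,-444,-207,-30,0,80,-444,-207,-30,0,80,-444,-207,-30,0]}}

```text
clock: 13.92
position: [0.4482, -0.1816, 0.1867]
ee_rot: [0.0, 0.707, 0.707, -0.0]
contact_force: [1.4, -0.8, 0.7]
width: 0.0799
gripper_force: 0.0
```

Call:
{"fn": "apply_moves", "kwargs": {"deltas": [80,-444,-207,0,0]}}

```text
clock: 14.0
position: [0.4311, -0.2191, 0.1868]
ee_rot: [0.001, 0.707, 0.707, 0.0]
contact_force: [-0.6, 0.2, 0.7]
width: 0.0801
gripper_force: 0.0
```

```bash
python3 c.py; python3 b.py -
```

```text
14.0 [ 0.4311 -0.2191  0.1868] f [-0.6  0.2  0.7]
top [ 0.4493 -0.1786] [ 0.4487 -0.1796] 0.871 0.57
side [ 0.4429 -0.1808] [ 0.4479 -0.1793] 0.932 0.68
wrist [ 0.446  -0.1836] [ 0.4477 -0.1807] 0.822 0.95
t 14.3 tcp [ 0.432  -0.2166  0.1863] yaw 90.0 j6 -35.0 w 0.08 tilt [ 0.     0.001 -1.   ]
```

That extra row was my slip, and it moved the arm one harmless step. I'm correcting it while descending on the last cap.

Call:
{"fn": "apply_moves", "kwargs": {"deltas": [80,36.5,16,0,0,80,36.5,16,40,0,80,36.5,16,80,0,80,36.5,16,120,0,80,36.5,16,155,0,80,36.5,16,155,0,80,36.5,16,155,0,60,36.5,16,155,0,60,36.5,16,155,0,60,36.5,16,155,0,60,36.5,16,155,0,60,36.5,16,120,0]}}

```text
clock: 15.45
position: [0.445, -0.1795, 0.0638]
ee_rot: [-0.004, 0.707, 0.707, -0.001]
contact_force: [-0.5, 0.2, 0.1]
width: 0.063
gripper_force: 28.1
```

Call:
{"fn": "apply_moves", "kwargs": {"deltas": [60,0,0,-40,0,60,0,0,-80,0,60,0,0,-125,0,60,0,0,-125,0]}}

```text
clock: 15.78
position: [0.4519, -0.1835, 0.2001]
ee_rot: [0.009, 0.707, 0.707, 0.002]
contact_force: [0.3, 0.4, -0.0]
width: 0.0627
gripper_force: 28.1
```

```bash
python3 b.py -
```

```text
t 15.78 tcp [ 0.4519 -0.1835  0.2001] yaw 90.0 j6 -30.3 w 0.063 tilt [ 0.015 -0.009 -1.   ]
```

Call:
{"fn": "apply_moves", "kwargs": {"deltas": [60,444,142,0,0,60,444,142,0,0,60,444,142,0,0,60,444,142,0,0,60,444,142,0,0,60,444,142,0,0,60,444,142,0,0,60,444,142,0,0,60,444,142,0,0,60,444,142,0,0,60,444,142,0,0,60,444,142,0,0]}}

```text
clock: 16.93
position: [0.5902, 0.2691, 0.1883]
ee_rot: [-0.002, 0.706, 0.709, 0.0]
contact_force: [-0.0, 0.8, -0.4]
width: 0.0628
gripper_force: 28.1
```

```bash
python3 b.py w5
```

```text
t 16.93 tcp [0.5902 0.2691 0.1883] yaw 90.2 j6 18.0 w 0.063 tilt [-0.002  0.003 -1.   ]
```

View pics/w5_wrist.png

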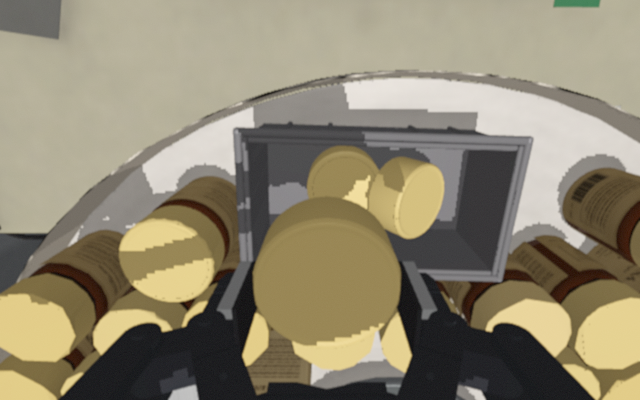

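The third cap is held over the left part of the bin, and both earlier caps lie inside at (345,178) and (405,197). I'm releasing it here.

Call:
{"fn": "apply_moves", "kwargs": {"deltas": [60,-4,0,30,0,60,-4,0,60,0,60,-4,0,85,0,60,-4,0,100,0,60,-4,0,100,0,71,-4,0,100,0,71,-4,0,100,0,71,-4,0,100,0,71,-4,0,60,0,71,-4,0,20,0,71,-4,0,-20,0,71,-4,0,-50,0]}}

```text
clock: 18.08
position: [0.5908, 0.2592, 0.2468]
ee_rot: [0.002, 0.707, 0.707, 0.003]
contact_force: [0.4, 0.1, 0.4]
width: 0.071
gripper_force: 0.0
```

```bash
python3 b.py w6 handle=.172 shutter=.13
python3 - <<'E'
from h import *
for c in ["top","side"]:
    p=get_image(c); print(c,"bottle",*fit(p,(.587,-.1),.032,(.103,.130)))
    if c=="top": save(p,"car",(250,120,410,240),5)
E
```

```text
t 18.08 tcp [0.5908 0.2592 0.2468] yaw 90.0 j6 17.5 w 0.071 tilt [ 0.006  0.002 -1.   ]
side handle 0.69 [317. 166.] [ 0.6679 -0.092 ] tool [-350.8   78.5   -4.9]
side handle 0.53 [318. 217.] [ 0.4669 -0.0455] tool [-304.3 -122.5   -5.1]
side shutter 0.95 [354. 181.] [ 0.6333 -0.1809] tool [-439.6   44.3   -6. ]
top handle 0.71 [333. 165.] [ 0.6597 -0.1072] tool [-365.9   70.8   -6.9]
top shutter 0.95 [360. 178.] [ 0.6344 -0.1758] tool [-434.5   45.4   -6.9]
top bottle [ 0.5871 -0.1003] 0.901
side bottle [ 0.5866 -0.0988] 0.924
```

View pics/w6_wrist.png

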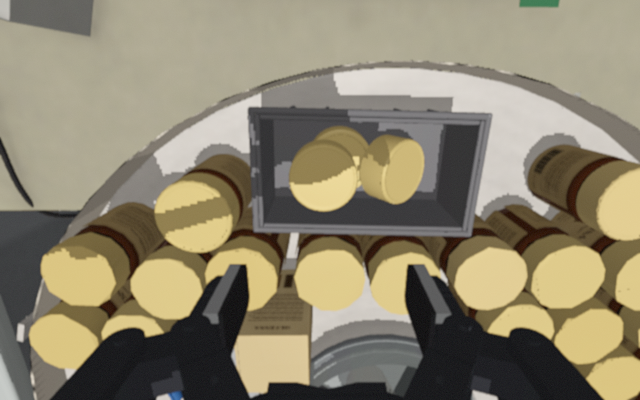

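View pics/car.png

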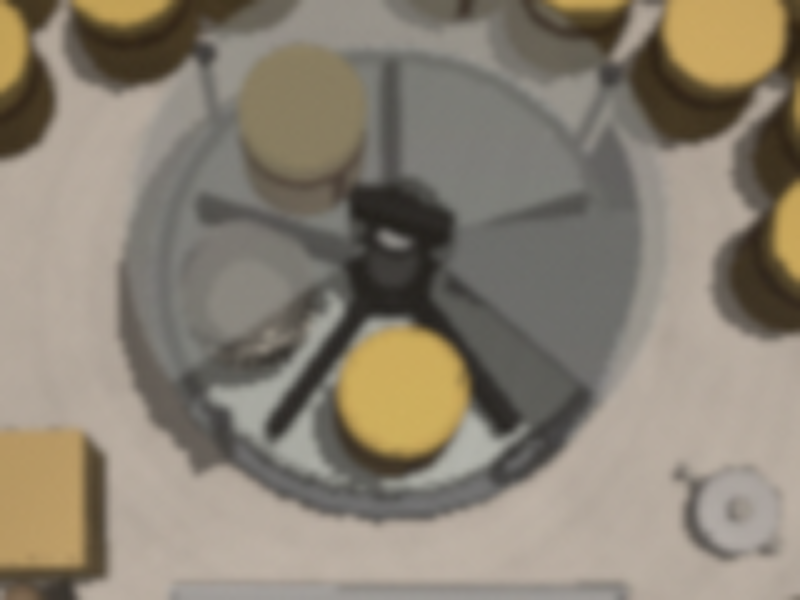

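All three caps are in the bin, around (325,175), (345,150) and (395,170). In the carousel one bottle is at the opening (403,392), the T bar is at (400,215), the second bottle is under the hood at back left, and the right rear bay is empty.

Run:
```python
from h import *
p=get_image("wrist"); print(tool(p["position"]), tool([.587,-.0995,.25]), get_state()["position"])
```

```text
[  84.7   -0.5 -125.4] [-358.4   -2.5   -9.6] [0.58945579 0.25890328 0.24013908]
```

Call:
{"fn": "apply_moves", "kwargs": {"deltas": [80,-358.5,-2.5,0,-84,80,-358.5,-2.5,0,-84,80,-358.5,-2.5,0,-84,80,-358.5,-2.5,0,-84,80,-358.5,-2.5,0,-84,80,-358.5,-2.5,0,-84,80,-358.5,-2.5,0,-84,80,-358.5,-2.5,0,-84,80,-358.5,-2.5,0,-84,80,-358.5,-2.5,0,-84,80,-358.5,-2.5,0,-84,80,-358.5,-2.5,0,-84]}}

```text
clock: 19.68
position: [0.587, -0.1009, 0.2407]
ee_rot: [-0.0, 0.064, 0.998, 0.0]
contact_force: [-0.1, 0.5, 0.1]
width: 0.0802
gripper_force: 0.0
```

Call:
{"fn": "apply_moves", "kwargs": {"deltas": [80,0,0,20,-6,80,0,0,20,-6,80,0,0,20,-6]}}

```text
clock: 19.93
position: [0.5864, -0.0993, 0.2201]
ee_rot: [-0.002, 0.015, 1.0, 0.0]
contact_force: [0.3, 0.5, 0.9]
width: 0.08
gripper_force: 0.0
```

```bash
python3 b.py w7 sample_a=.022
python3 - <<'E'
from h import *
for c in ["wrist","top","side"]:
    p=get_image(c); x,s=fit(p,(.587,-.1),.032,(.103,.130)); print(c,x,s,tool([*x,.12]))
E
```

```text
t 19.93 tcp [ 0.5864 -0.0993  0.2201] yaw 178.3 j6 -104.6 w 0.08 tilt [-0.003  0.001 -1.   ]
wrist sample_a 0.95 [369. 301.] [ 0.732  -0.0558] tool [-143.3   47.7    1.5]
wrist sample_a 0.84 [325. 176.] [ 0.5878 -0.1006] tool [-0.4 -1.1  1.5]
side sample_a 0.65 [328. 232.] [ 0.5756 -0.0972] tool [12.2  1.9  1.9]
side sample_a 0.53 [298. 204.] [ 0.7177 -0.0435] tool [-128.4   59.5    2.1]
top sample_a 0.52 [330. 201.] [ 0.5926 -0.1052] tool [-5.1 -5.6  2. ]
wrist [ 0.5861 -0.1001] 0.904 [  1.5  -0.6 101.9]
top [ 0.5762 -0.0966] 0.44 [ 11.4   2.6 101.8]
side [ 0.5864 -0.0987] 0.928 [  1.1   0.7 101.7]
```

Call:
{"fn": "apply_moves", "kwargs": {"deltas": [80,1,0,25,0,80,1,0,50,0,80,1,0,75,0,80,1,0,100,0,80,1,0,101,0,80,1,0,101,0,58,1,0,101,0,58,1,0,101,0,58,1,0,101,0,58,1,0,101,0,58,1,0,85,0,58,1,0,65,0], "squeeze": 45}}

```text
clock: 21.38
position: [0.5849, -0.0991, 0.1556]
ee_rot: [-0.002, 0.013, 1.0, 0.0]
contact_force: [-0.1, 0.4, -1.7]
width: 0.0622
gripper_force: 49.7
```

Call:
{"fn": "apply_moves", "kwargs": {"deltas": [58,0,0,-30,0,58,0,0,-65,0,58,0,0,-100,0,58,0,0,-115,0,58,0,0,-115,0]}}

```text
clock: 21.8
position: [0.5884, -0.1001, 0.2766]
ee_rot: [0.005, 0.013, 1.0, -0.001]
contact_force: [0.6, -0.2, -1.4]
width: 0.0623
gripper_force: 49.8
```

```bash
python3 b.py w8 tray=0 handle=.172
```

```text
t 21.8 tcp [ 0.5884 -0.1001  0.2766] yaw 178.5 j6 -104.8 w 0.062 tilt [ 0.01  -0.003 -1.   ]
wrist tray 0.66 [325.  21.] [ 0.4461 -0.0986] tool [139.8  -2.9  -5.3]
side tray 0.8 [341. 272.] [ 0.4551 -0.0968] tool [130.   -1.1  -7. ]
side tray 0.39 [441. 234.] [ 0.5158 -0.3902] tool [  61.6 -292.8   -7.6]
side handle 0.77 [317. 164.] [ 0.6737 -0.0947] tool [-88.3   6.8  -7.9]
side handle 0.54 [296. 219.] [4.735e-01 1.000e-04] tool [114.3  96.3  -7. ]
side handle 0.52 [328. 187.] [ 0.5683 -0.0947] tool [17.   4.1 -7.5]
top tray 0.56 [328. 252.] [ 0.4572 -0.0941] tool [128.6   1.8  -6.6]
```

View pics/w8_side.png

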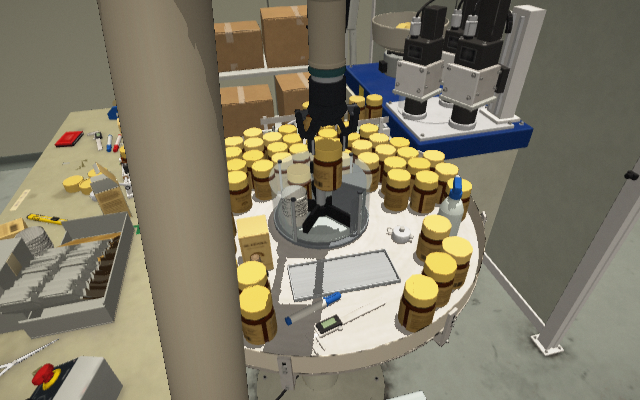

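The bottle hangs upright at (327,165), clear of the carousel. The empty tray's corners are at (288,268), (388,251), (400,273) and (293,299).

Run:
```python
from h import *
p=get_image("side"); P=[at_z(p,q,.011) for q in [(288,268),(388,251),(400,273),(293,299)]]; print(P,np.mean(P,0))
print(get_state()["position"])
```

```text
[array([0.4897, 0.0257, 0.011 ]), array([ 0.4817, -0.2259,  0.011 ]), array([ 0.4069, -0.2256,  0.011 ]), array([0.3967, 0.031 , 0.011 ])] [ 0.44375 -0.0987   0.011  ]
[ 0.58598092 -0.09939899  0.27029462]
```

Call:
{"fn": "apply_moves", "kwargs": {"deltas": [58,70,28,0,0,58,139.5,55,0,0,58,139.5,55,0,0,58,139.5,55,0,0,58,139.5,55,40,0,58,139.5,55,80,0,58,139.5,55,120,0,58,139.5,55,145,0,58,139.5,55,157,0,58,139.5,55,164,0,58,139.5,55,164,0,58,139.5,55,164,0]}}

```text
clock: 23.3
position: [0.4489, -0.041, 0.1077]
ee_rot: [0.0, 0.013, 1.0, -0.0]
contact_force: [-0.4, -0.7, -1.2]
width: 0.0618
gripper_force: 49.8
```

Run:
```python
from h import *
p=get_image("side"); save(p,"pl1",(270,150,430,310),4); s=get_state(); print(s["position"],s["contact_force"])
```

```text
[ 0.44930724 -0.04106308  0.10821687] [ 0.88562971  0.37185753 -1.32645092]
```

View pics/pl1.png

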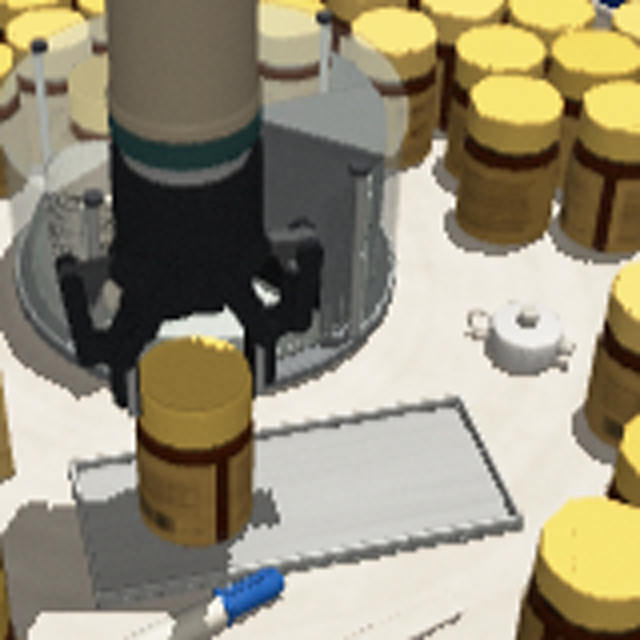

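The bottle is just above the tray floor, within the rims. I'm lowering it in small steps.

Call:
{"fn": "apply_moves", "kwargs": {"deltas": [58,0,0,2,0,58,0,0,4,0,58,0,0,5,0,58,0,0,5,0]}}

```text
clock: 23.68
position: [0.449, -0.041, 0.1036]
ee_rot: [0.001, 0.013, 1.0, -0.0]
contact_force: [-1.2, -0.1, 6.0]
width: 0.0618
gripper_force: 50.4
```

Call:
{"fn": "apply_moves", "kwargs": {"deltas": [68,0,0,0,0,80,0,0,0,0,80,0,0,0,0,80,0,0,0,0,80,0,0,-30,0,80,0,0,-65,0,80,0,0,-105,0,80,0,0,-145,0,80,0,0,-165,0,80,0,0,-165,0]}}

```text
clock: 24.52
position: [0.4511, -0.0415, 0.2725]
ee_rot: [0.005, 0.013, 1.0, -0.001]
contact_force: [0.6, 0.8, 0.2]
width: 0.0798
gripper_force: 0.0
```

```bash
python3 b.py w9 handle=.172 shutter=.13 carousel=0 wheel=0
python3 - <<'E'
from h import *
for c in ["wrist","top","side"]:
    p=get_image(c); print(c,fit(p,(.449,-.041),.032,(.084,.111)),fit(p,(.726,-.05),.032,(.103,.130)))
E
```

```text
t 24.52 tcp [ 0.4511 -0.0415  0.2725] yaw 178.5 j6 -102.6 w 0.08 tilt [ 0.011 -0.003 -1.   ]
wrist shutter 0.42 [ 39. 212.] [ 0.4646 -0.2843] tool [ -23.5 -243.1   -6.2]
wrist carousel 0.71 [344. 300.] [ 0.6534 -0.0241] tool [-205.7   21.9   -7.4]
wrist wheel 0.58 [287. 304.] [ 0.6576 -0.1018] tool [-212.   -55.7   -7.9]
side handle 0.67 [318. 165.] [ 0.6682 -0.0963] tool [-222.2  -49.9   -7.7]
side shutter 0.63 [351. 180.] [ 0.6416 -0.1767] tool [-197.5 -130.8   -7.3]
side wheel 0.77 [320. 215.] [ 0.6766 -0.0983] tool [-230.1  -51.5   -6.5]
top handle 0.84 [327. 166.] [ 0.6584 -0.094 ] tool [-211.6  -47.7   -5.9]
top shutter 0.74 [358. 178.] [ 0.6355 -0.1714] tool [-190.7 -125.6   -5.7]
top carousel 0.85 [326. 175.] [ 0.6689 -0.0969] tool [-222.1  -50.3   -5.5]
top wheel 0.58 [325. 175.] [ 0.6693 -0.0941] tool [-222.4  -47.4   -5.4]
wrist (array([ 0.4476, -0.0407]), np.float64(0.913)) (array([ 0.726, -0.05 ]), np.float64(0.0))
top (array([ 0.449, -0.041]), np.float64(0.0)) (array([ 0.726, -0.05 ]), np.float64(0.0))
side (array([ 0.4489, -0.0398]), np.float64(0.927)) (array([ 0.736, -0.05 ]), np.float64(0.0))
```

Call:
{"fn": "apply_moves", "kwargs": {"deltas": [80,-216.5,-51.5,0,80,80,-216.5,-51.5,0,80,80,-216.5,-51.5,0,80,80,-216.5,-51.5,0,80,80,-216.5,-51.5,0,80,80,-216.5,-51.5,0,80,80,-216.5,-51.5,0,80,80,-216.5,-51.5,0,80,80,-216.5,-51.5,0,80,80,-216.5,-51.5,0,80,80,-216.5,-51.5,0,80,80,-216.5,-51.5,0,80]}}

```text
clock: 26.42
position: [0.6634, -0.098, 0.2671]
ee_rot: [-0.0, 0.654, 0.757, -0.0]
contact_force: [0.1, 0.5, 0.0]
width: 0.0802
gripper_force: 0.0
```

Call:
{"fn": "apply_moves", "kwargs": {"deltas": [60,0,0,0,26.5,60,0,0,0,26.5,60,0,0,0,26.5,60,0,0,0,26.5,60,0,0,0,26.5]}}

```text
clock: 26.83
position: [0.6633, -0.098, 0.2672]
ee_rot: [0.0, 0.809, 0.588, -0.0]
contact_force: [0.9, -0.1, 0.0]
width: 0.0601
gripper_force: 0.0
```

```bash
python3 b.py h1 handle=.172 shutter=.13 wheel=0
```

```text
t 26.83 tcp [ 0.6633 -0.098   0.2672] yaw 72.0 j6 3.6 w 0.06 tilt [-0. -0. -1.]
wrist handle 0.76 [329. 213.] [ 0.6646 -0.0995] tool [-1.1  1.7  0. ]
side handle 0.89 [319. 164.] [ 0.6732 -0.0981] tool [3.  9.4 0. ]
side shutter 0.68 [353. 180.] [ 0.6378 -0.1818] tool [-87.6   1.6   0. ]
side wheel 0.74 [317. 215.] [ 0.6805 -0.0908] tool [12.2 14.1  0. ]
top handle 0.8 [329. 165.] [ 0.6605 -0.0974] tool [-0.3 -2.9  0.1]
top handle 0.7 [437. 224.] [ 0.5117 -0.3463] tool [-2.83e+02 -6.76e+01  1.00e-01]
top shutter 0.98 [359. 176.] [ 0.6387 -0.1743] tool [-80.2   0.2   0.1]
top wheel 0.72 [323. 174.] [ 0.6723 -0.0875] tool [12.8  5.3  0. ]
```

View pics/h1_wrist.png

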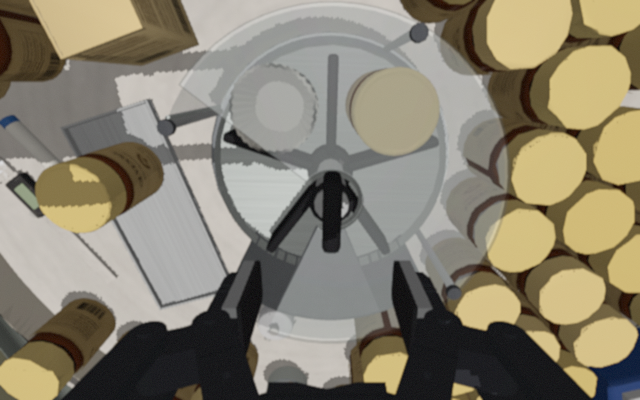

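The T bar runs vertically from (333,172) to (331,250), midway between the open fingers. The wheel pose matches what I expected, and bottle 1 stands in the tray at left.

Run:
```python
from h import *
p=get_image("wrist"); s=get_state()
f=p["frame"].astype(int).sum(2); m=(f[174:249,315:350]<110)
ys,xs=np.nonzero(m); P=np.array([at_z(p,(x+315,y+174),.184) for x,y in zip(xs,ys)])[:,:2]
c=P.mean(0); u=np.linalg.svd(P-c)[2][0]; print(len(P),c,"bar dir",np.degrees(np.arctan2(u[1],u[0])))
print(at_z(p,(333,172),.184),at_z(p,(331,250),.184), tool([*c,.267]))
```

```text
1405 [ 0.66855915 -0.09233359] bar dir -110.03505569262322
[ 0.6767 -0.0694  0.184 ] [ 0.6589 -0.1209  0.184 ] [7.  3.3 0.3]
```

```bash
cat > o.py <<'E'
from h import *
import sys
for c in sys.argv[1:] or ["top","side","wrist"]*2:
    p=get_image(c)
    for q,z in [("opening",.13),("carousel",0.),("handle",.172),("shutter",.13)]:
        r=[r for r in place_of(q,p) if r["score"]>.3][:1]
        if r: print(c,q,round(r[0]["score"],2),at_z(p,r[0]["point"],z)[:2],end="; ")
    print()
E
python3 o.py
```

```text
top carousel 0.91 [ 0.6641 -0.0942]; top handle 0.91 [ 0.6558 -0.1004]; top shutter 0.59 [ 0.6386 -0.176 ]; 
side handle 0.87 [ 0.6669 -0.0936]; side shutter 0.64 [ 0.6335 -0.1834]; 
wrist carousel 0.58 [ 0.6626 -0.1019]; wrist handle 0.92 [ 0.6644 -0.0977]; 
top carousel 0.74 [ 0.668  -0.0991]; top handle 0.58 [ 0.6626 -0.0997]; top shutter 0.74 [ 0.6299 -0.1734]; 
side handle 0.97 [ 0.6665 -0.0935]; side shutter 0.96 [ 0.646  -0.1748]; 
wrist carousel 0.88 [ 0.6623 -0.097 ]; wrist handle 0.61 [ 0.6641 -0.0995];
```

Call:
{"fn": "apply_moves", "kwargs": {"deltas": [50,3.5,3,0,1,50,3.5,3,30,1,50,3.5,3,60,1,50,3.5,3,80,1,50,3.5,3,95,1,50,3.5,3,95,1,50,3.5,3,95,1,8,3.5,3,95,1,8,3.5,3,95,1,8,3.5,3,95,1,8,3.5,3,95,1,8,3.5,3,95,1], "squeeze": 40}}

```text
clock: 29.98
position: [0.6677, -0.0956, 0.1741]
ee_rot: [0.001, 0.814, 0.581, 0.001]
contact_force: [-1.6, 0.8, 6.4]
width: 0.0126
gripper_force: 42.6
```

Call:
{"fn": "apply_moves", "kwargs": {"deltas": [8,0,0,0,-6,8,0,0,0,-12,8,0,0,0,-18,8,0,0,0,-24,8,0,0,0,-30,8,0,0,0,-36,8,0,0,0,-42,8,0,0,0,-48,8,0,0,0,-54,8,0,0,0,-60,8,0,0,0,-66,8,0,0,0,-72]}}

```text
clock: 30.98
position: [0.6628, -0.097, 0.174]
ee_rot: [-0.003, 0.315, 0.949, -0.003]
contact_force: [-12.6, -3.9, 10.4]
width: 0.012
gripper_force: 43.4
```

Call:
{"fn": "apply_moves", "kwargs": {"deltas": [8,0,0,0,-6,8,0,0,0,-12,8,0,0,0,-18,8,0,0,0,-24,8,0,0,0,-30,8,0,0,0,-36,8,0,0,0,-42,8,0,0,0,-48,8,0,0,0,-54,8,0,0,0,-60,8,0,0,0,-66,8,0,0,0,-72]}}

```text
clock: 31.98
position: [0.6627, -0.1022, 0.174]
ee_rot: [-0.006, -0.303, 0.953, -0.004]
contact_force: [-12.2, -15.3, 8.5]
width: 0.0122
gripper_force: 43.1
```

```bash
python3 b.py h2
python3 - <<'E'
from h import *
for c in ["top","side"]:
    p=get_image(c)
    if c=="top": save(p,"car2",(250,120,410,240),5)
    for r in place_of("sample_a",p): 
        x=at_z(p,r["point"],.022)[:2]
        if r["score"]>.4 and .5<x[0]<.75 and abs(x[1]+.1)<.1: print(c,x,*fit(p,x,.032,(.103,.130)))
E
```

```text
t 31.98 tcp [ 0.6627 -0.1022  0.174 ] yaw -144.8 j6 -139.3 w 0.012 tilt [-0.008 -0.012 -1.   ]
top [ 0.5786 -0.1177] [ 0.5863 -0.0992] 0.887
side [ 0.5856 -0.0918] [ 0.5846 -0.0979] 0.932
```

Call:
{"fn": "apply_moves", "kwargs": {"deltas": [50,0,0,0,0,50,0,0,0,0,50,0,0,0,0,50,0,0,0,0,50,0,0,-30,0,50,0,0,-65,0,50,0,0,-95,0,50,0,0,-95,6,60,0,0,-95,13,80,0,0,-95,20,80,0,0,-95,27,80,0,0,-95,35]}}

```text
clock: 33.33
position: [0.6676, -0.0949, 0.2671]
ee_rot: [0.0, -0.005, 1.0, 0.0]
contact_force: [0.2, -0.5, 0.9]
width: 0.08
gripper_force: 0.0
```

```bash
python3 b.py h3;  python3 - <<'E'
from h import *
for c in ["side","top"]:
    p=get_image(c); print(fit(p,(.5855,-.0985),.032,(.103,.130)))
    if c=="side": save(p,"s3",(270,130,430,310),3.3)
print(tool([.582,-.0987,.12]))
E
```

```text
t 33.33 tcp [ 0.6676 -0.0949  0.2671] yaw -179.5 j6 -104.5 w 0.08 tilt [ 0.  0. -1.]
(array([ 0.5857, -0.0978]), np.float64(0.937))
(array([ 0.5853, -0.0988]), np.float64(0.908))
[ 85.4  -2.  147.1]
```

View pics/s3.png

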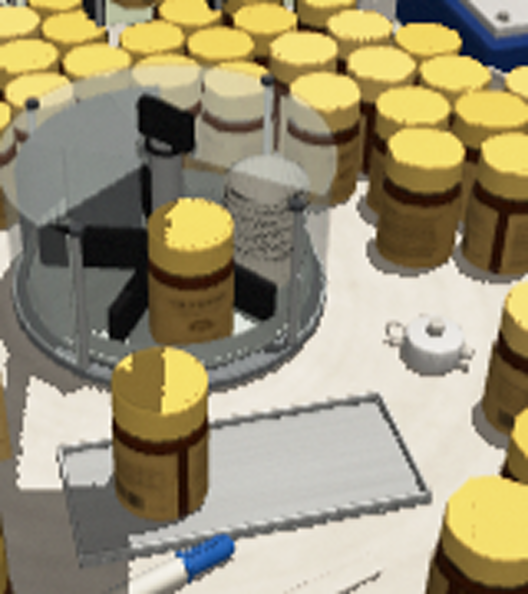

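The second bottle now stands at the opening (192,270 in the crop). Bottle 1 stands upright in the tray, and the cups are in their bay at right.

Call:
{"fn": "apply_moves", "kwargs": {"deltas": [80,40,-3,0,0,80,84,-3,0,0,80,84,-3,0,0,80,84,-3,40,0,80,84,-3,80,0,80,84,-3,115,0,80,84,-3,140,0,80,84,-3,145,0,80,84,-3,145,0,58,84,-3,145,0,58,84,-3,145,0,58,84,-3,145,0], "squeeze": 45}}

```text
clock: 34.58
position: [0.585, -0.1002, 0.1247]
ee_rot: [0.002, -0.007, 1.0, -0.001]
contact_force: [-0.7, 0.3, 2.5]
width: 0.0625
gripper_force: 49.9
```

Call:
{"fn": "apply_moves", "kwargs": {"deltas": [58,0,0,0,0,58,0,0,-20,0,58,0,0,-55,0,58,0,0,-90,0,58,0,0,-125,0,58,0,0,-150,0,58,0,0,-150,0]}}

```text
clock: 35.17
position: [0.5862, -0.1006, 0.2795]
ee_rot: [0.006, -0.007, 1.0, -0.002]
contact_force: [0.4, 0.0, -0.4]
width: 0.0623
gripper_force: 50.2
```

```bash
python3 b.py h4;  python3 - <<'E'
from h import *
print(tool([.449,-.160,.107]))
E
```

```text
t 35.17 tcp [ 0.5862 -0.1006  0.2795] yaw -179.2 j6 -107.3 w 0.062 tilt [ 0.013 -0.004 -1.   ]
[134.3 -58.5 164.9]
```

Call:
{"fn": "apply_moves", "kwargs": {"deltas": [58,40,-20,0,0,58,80,-40,0,0,58,134,-60,0,0,58,134,-60,0,0,58,134,-60,0,0,58,134,-60,40,0,58,134,-60,80,0,58,134,-60,120,0,58,134,-60,145,0,58,134,-60,156,0,58,134,-60,160,0,58,134,-60,160,0]}}

```text
clock: 36.32
position: [0.4492, -0.1608, 0.1102]
ee_rot: [-0.002, -0.007, 1.0, 0.001]
contact_force: [-0.8, 1.0, -1.5]
width: 0.0628
gripper_force: 50.3
```

Call:
{"fn": "apply_moves", "kwargs": {"deltas": [58,0,0,2,0,58,0,0,4,0,58,0,0,5,0,58,0,0,5,0]}}

```text
clock: 36.65
position: [0.4506, -0.1619, 0.1079]
ee_rot: [0.001, -0.007, 1.0, -0.0]
contact_force: [-0.9, 0.7, -2.4]
width: 0.0626
gripper_force: 50.3
```

Call:
{"fn": "apply_moves", "kwargs": {"deltas": [58,0,0,1,0,58,0,0,2,0,58,0,0,3,0,58,0,0,3,0]}}

```text
clock: 36.98
position: [0.4509, -0.1619, 0.1057]
ee_rot: [0.001, -0.007, 1.0, -0.0]
contact_force: [-0.4, 1.4, 6.7]
width: 0.0626
gripper_force: 51.1
```

Call:
{"fn": "apply_moves", "kwargs": {"deltas": [68,0,0,0,0,80,0,0,0,0,80,0,0,0,0,80,0,0,0,0,80,0,0,-30,0,80,0,0,-65,0,80,0,0,-105,0,80,0,0,-145,0,80,0,0,-165,0,80,0,0,-165,0,80,0,0,-165,0]}}

```text
clock: 37.9
position: [0.4506, -0.162, 0.2702]
ee_rot: [0.001, -0.007, 1.0, -0.001]
contact_force: [-0.6, -0.3, -0.8]
width: 0.08
gripper_force: 0.0
```

```bash
python3 b.py h5;  python3 - <<'E'
from h import *
print(tool([.6663,-.0997,.267]))
p=get_image("top"); save(p,"t5",(230,110,430,290),4)
E
```

```text
t 37.9 tcp [ 0.4506 -0.162   0.2702] yaw -179.2 j6 -118.9 w 0.08 tilt [ 0.002 -0.001 -1.   ]
[-2.18e+02  5.84e+01 -2.00e-01]
```

View pics/h5_wrist.png

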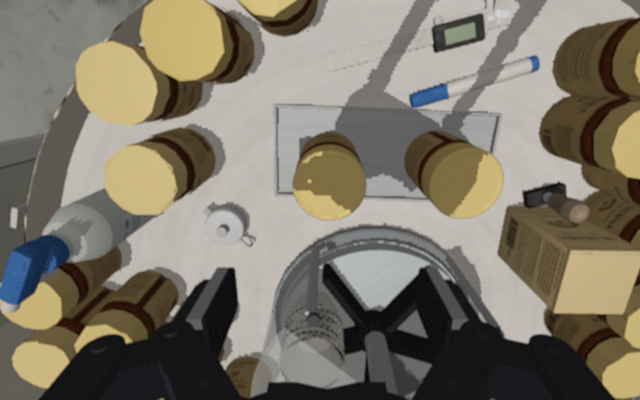

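Both bottles stand upright in the tray at (330,185) and (455,180). Now I'm estimating the opening's direction from the hood posts and whatever the network gives.

Run:
```python
from h import *
p=get_image("side"); a=np.array([.6663,-.0997])
for z in (.13,.146,.15):
    for px in [(280,161.8),(351.2,154.2),(292.7,199.7),(360.3,190.6)]:
        d=at_z(p,px,z)[:2]-a; print(z,px,(np.hypot(*d)*1000).round(1),np.degrees(np.arctan2(d[1],d[0])).round(1)%360)
for c in ["top","side","wrist"]:
    p=get_image(c)
    for q in ["opening","carousel"]:
        print(c,q,[(round(r["score"],2),at_z(p,r["point"],.13 if q=="opening" else 0)[:2]) for r in place_of(q,p)][:3])
p=get_image("top"); px0=[(250+205/5,120+50/5),(250+608/5,120+75/5)]
for px in px0:
    d=at_z(p,px,.146)[:2]-a; print("top",(np.hypot(*d)*1000).round(1),np.degrees(np.arctan2(d[1],d[0])).round(1)%360)
```

```text
0.13 (280, 161.8) 144.6 37.6
0.13 (351.2, 154.2) 154.0 310.5
0.13 (292.7, 199.7) 110.8 128.8
0.13 (360.3, 190.6) 114.5 227.6
0.146 (280, 161.8) 126.7 46.0
0.146 (351.2, 154.2) 131.1 304.4
0.146 (292.7, 199.7) 127.2 135.4
0.146 (360.3, 190.6) 124.5 218.0
0.15 (280, 161.8) 122.8 48.4
0.15 (351.2, 154.2) 125.7 302.5
0.15 (292.7, 199.7) 131.5 136.8
0.15 (360.3, 190.6) 127.5 215.9
top opening []
top carousel [(0.8, array([ 0.6713, -0.0939])), (0.6, array([ 0.4503, -0.0517]))]
side opening [(0.69, array([ 0.4107, -0.2045]))]
side carousel []
wrist opening []
wrist carousel []
top 128.7 45.3
top 129.3 303.9
```

Run:
```python
from h import *
a=np.array([.6663,-.0997])
p=get_image("wrist"); s=get_state(); T=rot(s["ee_rot"]); t0=T.T@(np.array(p["position"])-s["position"]); Rc=T.T@rot(p["orientation"])
def pose(tcp,yaw):
    c,n=np.cos(np.radians(yaw)),np.sin(np.radians(yaw)); M=np.array([[c,n,0],[n,-c,0],[0,0,-1.]]); 
    q=R.from_matrix(M@Rc).as_quat(); return dict(K=p["K"],position=np.array(tcp)+M@t0,orientation=[q[3],*q[:3]])
P=[]
for pp,pxs in [(pose([.6633,-.098,.2672],72),[(167,128),(418,33),(453,293)]),(p,[(312,318)])]:
    for px in pxs:
        X=at_z(pp,px,.146)[:2]; P.append(X); d=X-a; print(X,(np.hypot(*d)*1000).round(1),np.degrees(np.arctan2(d[1],d[0])).round(1)%360)
P=np.array(P); A=np.c_[2*P,np.ones(4)]; c=np.linalg.lstsq(A,(P**2).sum(1),rcond=None)[0]; print("circle",c[:2],np.sqrt(c[2]+c[:2]@c[:2]))
for X in P: d=X-c[:2]; print(np.degrees(np.arctan2(d[1],d[0])).round(1)%360)
```

```text
[ 0.5722 -0.0114] 129.0 136.8
[ 0.7553 -0.0067] 128.7 46.3
[ 0.7389 -0.2093] 131.5 303.5
[ 0.5599 -0.173 ] 129.2 214.6
circle [ 0.66689629 -0.10087332] 0.1296611313161303
136.6
46.8
303.6
214.0
```

Call:
{"fn": "apply_moves", "kwargs": {"deltas": [80,-50,14,0,0,80,-218.5,58,0,75,80,-218.5,58,0,75,80,-218.5,58,0,75,80,-218.5,58,0,75,80,-218.5,58,0,75,80,-218.5,58,0,75,80,-218.5,58,0,75,80,-218.5,58,0,75,80,-218.5,58,0,75,80,-218.5,58,0,75,80,-218.5,58,0,75]}}

```text
clock: 39.7
position: [0.6679, -0.1005, 0.2691]
ee_rot: [-0.0, 0.605, 0.796, -0.0]
contact_force: [0.1, -0.4, 0.2]
width: 0.08
gripper_force: 0.0
```

Call:
{"fn": "apply_moves", "kwargs": {"deltas": [50,0,0,0,71,50,0,0,0,71,50,0,0,0,71,50,0,0,0,71,50,0,0,0,71,50,0,0,0,71,50,0,0,0,71,50,0,0,0,71,50,0,0,0,71,50,0,0,0,71,50,0,0,0,71,50,0,0,0,71]}}

```text
clock: 40.7
position: [0.6678, -0.1006, 0.2692]
ee_rot: [-0.0, 0.954, 0.301, -0.0]
contact_force: [-0.0, -0.9, 0.0]
width: 0.0503
gripper_force: 0.0
```

```bash
python3 b.py h6
cat > bar.py <<'E'
from h import *
p=get_image("wrist"); s=get_state()
f=p["frame"].astype(int).sum(2)
c=proj(p,[.6666,-.1002,.184]); u,v=c.astype(int); print("px",c.round(1))
m=np.zeros(f.shape,np.uint8); m[v-45:v+45,u-45:u+45]=(f[v-45:v+45,u-45:u+45]<90)
m=cv2.morphologyEx(m,cv2.MORPH_OPEN,np.ones((5,5)))
n,l,st,ce=cv2.connectedComponentsWithStats(m)
for i in range(1,n):
    if st[i,4]>200:
        r=cv2.minAreaRect(np.argwhere(l==i)[:,::-1].astype(np.float32)); b=cv2.boxPoints(r); P=np.array([at_z(p,q,.184)[:2] for q in b])
        e=P[1]-P[0],P[2]-P[1]; k=max(e,key=np.hypot.reduce) if 0 else max(e,key=np.linalg.norm)
        print(st[i],"centre",P.mean(0).round(4),"size",[round(np.linalg.norm(x)*1000,1) for x in e],"dir",np.degrees(np.arctan2(k[1],k[0])).round(1)%180)
E
python3 bar.py
```

```text
t 40.7 tcp [ 0.6678 -0.1006  0.2692] yaw 35.0 j6 40.5 w 0.05 tilt [-0. -0. -1.]
px [324.8 218.3]
[ 314  173   22   79 1291] centre [ 0.6692 -0.0981] size [np.float64(13.3), np.float64(55.1)] dir 35.400000000000006
```

Call:
{"fn": "apply_moves", "kwargs": {"deltas": [50,1,-1,0,0,50,1,-1,30,0,50,1,-1,60,0,50,1,-1,80,0,50,1,-1,95,0,50,1,-1,95,0,50,1,-1,95,0,8,1,-1,95,0,8,1,-1,95,0,8,1,-1,95,0,8,1,-1,95,0,8,1,-1,95,0], "squeeze": 40}}

```text
clock: 41.9
position: [0.6682, -0.0984, 0.1761]
ee_rot: [-0.0, 0.954, 0.299, 0.001]
contact_force: [-2.6, 2.5, 6.1]
width: 0.0118
gripper_force: 43.1
```

Call:
{"fn": "apply_moves", "kwargs": {"deltas": [8,0,0,0,-6,8,0,0,0,-12,8,0,0,0,-18,8,0,0,0,-24,8,0,0,0,-30,8,0,0,0,-36,8,0,0,0,-42,8,0,0,0,-48,8,0,0,0,-54,8,0,0,0,-60,8,0,0,0,-66,8,0,0,0,-72]}}

```text
clock: 42.9
position: [0.6656, -0.0974, 0.1761]
ee_rot: [-0.002, 0.594, 0.805, -0.0]
contact_force: [-8.3, 4.3, 8.8]
width: 0.0122
gripper_force: 43.6
```

Call:
{"fn": "apply_moves", "kwargs": {"deltas": [8,0,0,0,-6,8,0,0,0,-12,8,0,0,0,-18,8,0,0,0,-24,8,0,0,0,-30,8,0,0,0,-36,8,0,0,0,-42,8,0,0,0,-48,8,0,0,0,-54,8,0,0,0,-60,8,0,0,0,-66,8,0,0,0,-68.5]}}

```text
clock: 43.9
position: [0.6639, -0.0995, 0.1761]
ee_rot: [-0.004, 0.039, 0.999, -0.001]
contact_force: [-10.7, 0.0, 10.7]
width: 0.0125
gripper_force: 43.8
```

Call:
{"fn": "apply_moves", "kwargs": {"deltas": [8,0,0,0,0,8,0,0,0,0,50,0,0,0,0,50,0,0,0,0,50,0,0,0,0,50,0,0,0,0,50,0,0,-30,0,50,0,0,-65,0,50,0,0,-95,0,50,0,0,-95,0,50,0,0,-95,0]}}

```text
clock: 44.82
position: [0.6694, -0.0995, 0.2717]
ee_rot: [0.003, 0.041, 0.999, -0.001]
contact_force: [-0.5, 0.0, -1.8]
width: 0.0502
gripper_force: 0.0
```

```bash
python3 b.py h7; python3 bar.py; python3 o.py top side
```

```text
t 44.82 tcp [ 0.6694 -0.0995  0.2717] yaw 175.3 j6 -99.7 w 0.05 tilt [ 0.005 -0.001 -1.   ]
px [324.9 218.4]
[ 315  173   21   73 1185] centre [ 0.661  -0.0997] size [np.float64(12.5), np.float64(50.1)] dir 175.9
top carousel 0.55 [ 0.6635 -0.097 ]; top handle 0.58 [ 0.6632 -0.103 ]; top shutter 0.61 [ 0.5807 -0.0933]; 
side handle 0.82 [ 0.6792 -0.0948]; side shutter 0.83 [ 0.5841 -0.0918];
```

Run:
```python
from h import *
p=get_image("side"); print(fit(p,(.449,-.041),.032,(.084,.111)),fit(p,(.4505,-.1615),.032,(.084,.111)))
for q in ["spray","carton","lot_stamp","tally"]: print(q,[at_z(p,r["point"],0)[:2] for r in place_of(q,p)][:1])
p=get_image("wrist"); print("cups",[(round(r["score"],2),at_z(p,r["point"],.022)[:2]) for r in place_of("cup_stack",p)][:2])
print(sign_off())
```

```text
(array([ 0.4489, -0.0401]), np.float64(0.933)) (array([ 0.452 , -0.1592]), np.float64(0.923))
spray [array([ 0.4487, -0.1548])]
carton [array([0.5468, 0.0853])]
lot_stamp []
tally [array([ 0.5309, -0.2726])]
cups []
the job is handed in; nothing more can be done
None
```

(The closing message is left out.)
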